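Take the pearl sieve column apart onto its grading dishes

TASK

The pearls have been sieved: take the column of four sieves apart from the top and stand each sieve flat inside the rim of the enamel dish of its own colour. Keep every sieve level and set it down rather than drop it, so that no pearl is lost. Leave the dishes where they stand, and the plain pan upright in its place.

Things in the scene. Friction and masses are not known exactly. Their poses are not given: they have to be found in the camera images.
- sieve_red_centre (a point): Round steel sieve of pearls, red grip band and thumb tab; top sieve of the column, the coarsest. Point on its axis, half-way up its 44 mm; z up, x towards the tab. Band 65 mm across, 9 mm below to 9 mm above the point; tab 21 mm wide, reaching 55 mm from the axis. Skirt at the foot 6 mm high, 51 mm across; it sits inside the rim of the part below with 2 mm play, so lift straight up.
- sieve_yellow_centre (a point): Round steel sieve of pearls, yellow grip band and thumb tab; second sieve from the top. Point on its axis, half-way up its 44 mm; z up, x towards the tab. Band 65 mm across, 9 mm below to 9 mm above the point; tab 21 mm wide, reaching 55 mm from the axis. Made like the red one. Grip across the band at right angles to the tab, at this point's height or up to 6 mm above.
- sieve_green_centre (a point): Round steel sieve of pearls, green grip band and thumb tab; third sieve from the top. Point on its axis, half-way up its 44 mm; z up, x towards the tab. Band 65 mm across, 9 mm below to 9 mm above the point; tab 21 mm wide, reaching 55 mm from the axis. Made like the red one. In the column each sieve stands 38 mm above the next, tabs in different directions.
- sieve_blue_centre (a point): Round steel sieve of pearls, blue grip band and thumb tab; lowest sieve, the finest, standing on the plain pan. Point on its axis, half-way up its 44 mm; z up, x towards the tab. Band 65 mm across, 9 mm below to 9 mm above the point; tab 21 mm wide, reaching 55 mm from the axis. Made like the red one. About 70 to 130 g each; the pearls seen in the sieves are fixed in them.
- dish_red: Shallow pale grey enamel dish with a broad red rim, 94 mm across, 6 mm high, loose, 0.3 kg; origin: centre of its underside, z up. Flat floor 2.5 mm above the origin, 74 mm across: a sieve's 51 mm skirt stands on it inside the rim at any yaw, the sieve's centre then 24.5 mm above the origin.
- dish_yellow: Shallow pale grey enamel dish with a broad yellow rim, 94 mm across, 6 mm high, loose, 0.3 kg; origin: centre of its underside, z up. Flat floor 2.5 mm above the origin, 74 mm across: a sieve's 51 mm skirt stands on it inside the rim at any yaw, the sieve's centre then 24.5 mm above the origin.
- dish_green: Shallow pale grey enamel dish with a broad green rim, 94 mm across, 6 mm high, loose, 0.3 kg; origin: centre of its underside, z up. Flat floor 2.5 mm above the origin, 74 mm across: a sieve's 51 mm skirt stands on it inside the rim at any yaw, the sieve's centre then 24.5 mm above the origin.
- dish_blue: Shallow pale grey enamel dish with a broad blue rim, 94 mm across, 6 mm high, loose, 0.3 kg; origin: centre of its underside, z up. Flat floor 2.5 mm above the origin, 74 mm across: a sieve's 51 mm skirt stands on it inside the rim at any yaw, the sieve's centre then 24.5 mm above the origin.
- pan: Plain steel pan under the column, no colour, no tab, holding seed pearls; foot 80 mm across, body 59 mm, 36 mm high, loose, 0.35 kg; origin: centre of its underside, z up. The sieves' centres are 52, 90, 128 and 166 mm above it at the start.

How it is judged:
By the outcome, as a careful person would: the job done as asked, in the order asked, and still so for the second after the job is handed in, with the robot touching nothing.
It also fails if it takes over 106 s, if anything falls off the work surface, if the arm or the gripper's body presses on something with over 40 N, if the wrist force passes 120 N, or if a joint passes its speed limit or range.

ROBOT

A 6-joint arm with a two-finger parallel gripper is mounted at the origin on a cart in front of the work surface, level with it; the furniture and walls round the work are solid. World frame = base frame: x ahead of the robot, y to its left, z up, the work surface at z = 0. Lengths are in mm, angles in rad, forces in N, time in s.
With the tool pointing down it reaches from about 350 to 950 mm from the base axis. Payload 17.4 kg.
Tool frame: the origin (TCP) lies on the front face of the gripper's body, between the roots of the fingers; the fingertips stand r.finger_overhang ahead of it and the grasp point (between the pads) lies 65 mm ahead of it (r.finger_overhang is the distance from the TCP to the fingertips, in mm); z points along the fingers, y is the line along which they close (so a half turn about z gives the same grasp; the last joint's range is limited). The gripper opens to 93 mm and grips with 3 to 60 N. Pads are 15 mm wide; open, the fingers measure 128 mm over their backs; the gripper's body (75 mm by 188 mm) begins 65 mm behind the grasp point.
Start: joints at [1.11, 0.116, 1.442, -0, 1.584, -0.038], TCP at [276.972, 615.565, 302.746] pointing down, gripper open.
Joint ranges: [-2.83, 2.83], [-0.83, 2.19], [0.07, 2.5], [-1.14, 4.28], [0.01, 3], [-2.97, 2.97]. Speed limits (rad/s): [1.89, 1.89, 2.22, 3.14, 3.14, 3.14].

INTERFACE

Orientations are given as a unit quaternion [w, x, y, z].
In Python, from workcell import r, snapshot, camera_info gives the robot as it stands. The module is installed in compiled form; this text tells all that it offers.
- The arm moves only by the shell command python3 -m creep 'ROWS' [OPENING]. ROWS is JSON, one flat list of numbers, 6 for each row, row after row: the shift along the tool's x, y, z in m, then the turn, a rotation vector about the tool's x, y, z in degrees. A call has 1 to 8 rows; each row shifts and turns the commanded pose from where the row before left it, along the tool's axes as they then stand; what a row does not reach is not made up. A row lasts 1/12 s, in which the tool goes at most 41.7 mm and 7.16 degrees, less where a joint would pass 70% of its speed; a pose out of reach is approached as far as the arm can. A call is refused whole if a number of a shift passes 0.0417 or a number of a turn 7.16, either way. A call with a gripper value outside its range is refused whole. OPENING is the gripper's target within -1 to 1 (fully open at 1, half-way at 0, shut at -1), set as the call begins (- or left out, the last holds). The fingers move at their own pace and stop on an object; the grip force is fixed at half the most. Time passes only in rows, so rows that do not move let the fingers close. It gives the time, the measured TCP pose, the force, the opening and the grip force at its end, in the units of the state.
- r.get_state(): the state, without advancing time (a new reading comes with each control period).
- snapshot(name): name is "side" or "top"; returns (picture, depth): 400x640x3 uint8, red, green, blue; 400x640 float32, mm along the optical axis (not along the pixel's ray), 0 where there is no reading.
- camera_info(name): a dict with "vertical_fov" (degrees; the focal length in pixels is half the picture's height over the tangent of half this angle, whatever the lens; pixels are square), "cx", "cy" (the principal point, pixels), "dist_coeffs" ([k1, k2, p1, p2, k3] as OpenCV has them; the pictures are not rectified), "R" (3x3) and "t" (3): a world point X has camera coordinates R X + t. Camera axes: x right, y down, z forward; pixel columns grow to the right and rows downward; lengths in mm; the calibration is good to about 2 mm. A picture is of the moment at which its call begins. camera_info takes no time and is no camera call.
- r.close_job(): hands the job in; it is judged then, once.
The state is a dict: "time_s": time; "joint_pos": joint angles; "qvel": joint speeds; "tau": joint torques, N m; "ee_pos": TCP position; "tcp_rot": TCP orientation; "contact_force": force on the tool from outside, world axes, zero at the start; "torque": the same for the moment, N m; "gripper_width": finger opening in mm; "grip_force": force on a finger pad.
Only numpy, scipy, OpenCV 4.12 (cv2) and the standard library are available. Lean on these libraries where they do the work, as an engineer would, in place of code of your own. Each camera call takes 0.05 s, during which the arm holds its last target. There are 200 camera calls.

## Working session

There is one attempt and no reset: what is moved stays moved. The work goes in short steps, Python scripts to look and compute and a shell command to move; the robot and the scene stay as the last step left them, time stands still between calls to the robot, and variables do not carry over. Pictures are saved under pics/ and viewed, at most 14 in all, crops included, and the job is handed in when it is done.

```bash
mkdir -p pics; python3 - <<'E'
from workcell import r,snapshot,camera_info
import cv2,numpy as np
for n in("side","top"):
    p,d=snapshot(n);cv2.imwrite(f"pics/{n}0.png",p[:,:,::-1]);np.save(f"{n}0d.npy",d)
    print(n,camera_info(n))
print(r.get_state(),r.finger_overhang)
E
```

```text
side {'vertical_fov': 53.926266043110346, 'cx': 321.6407225467278, 'cy': 200.40688176898257, 'dist_coeffs': array([0.02379468, 0.        , 0.        , 0.        , 0.        ]), 'R': array([[ 0.88231351, -0.47039833, -0.01575695],
       [-0.19194647, -0.32905762, -0.92459593],
       [ 0.42974344,  0.81880798, -0.38062328]]), 't': array([-486.43382971,  216.19761901,  816.00677566])}
top {'vertical_fov': 56.26034367142097, 'cx': 315.120417521464, 'cy': 204.51869248504318, 'dist_coeffs': array([-0.08874662,  0.        ,  0.        ,  0.        ,  0.        ]), 'R': array([[ 2.53418473e-02, -9.99678745e-01, -4.43535165e-04],
       [-9.82588327e-01, -2.48269110e-02, -1.84129857e-01],
       [ 1.84059693e-01,  5.10200320e-03, -9.82901826e-01]]), 't': array([-39.3576159 , 558.66712317, 994.66359514])}
{'time_s': 0.1, 'joint_pos': array([ 1.11021215e+00,  1.16445233e-01,  1.44217444e+00,  5.57065368e-06,
        1.58400922e+00, -3.78288215e-02]), 'qvel': array([ 0.00210399, -0.00327494, -0.00109372, -0.00013114,  0.00166517,
       -0.00060341]), 'tau': array([ 2.93757046e-03, -7.22895527e+01, -6.23867083e+01,  7.81774870e-02,
        2.29052425e-02, -4.40870610e-05]), 'ee_pos': array([276.92020005, 615.48243032, 302.08901466]), 'tcp_rot': array([-1.30485939e-04,  2.09807053e-01,  9.77742672e-01, -5.01428814e-04]), 'contact_force': array([-0.79427057,  0.08967032,  1.29479494]), 'torque': array([-0.03880999,  0.00059383, -0.07613774]), 'grip_force': 0.0, 'gripper_width': 93.4552911535449} 84.1
```

View pics/side0.png

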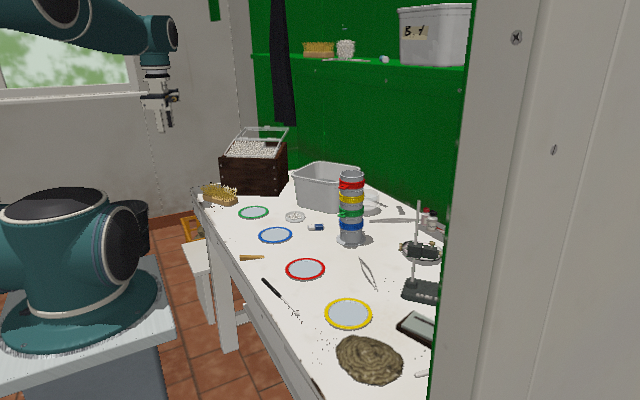

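View pics/top0.png

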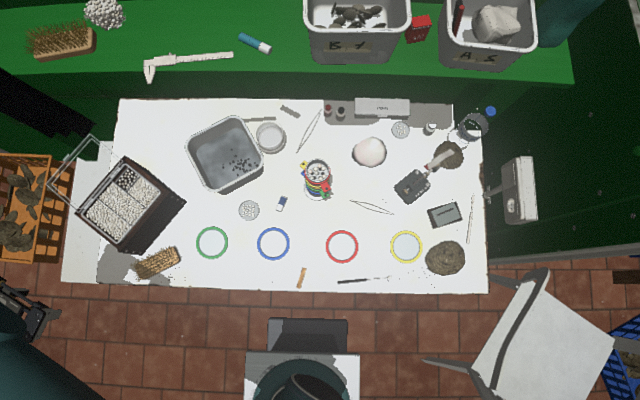

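The side view shows the column at about (350,180–245), with the red band on top. The top view shows the column at about (318,172) and the dishes green (212,242), blue (273,243), red (342,246) and yellow (406,247).

```bash
cat > h.py <<'E'
from workcell import r,snapshot,camera_info
import cv2,numpy as np
from scipy.optimize import least_squares
H={'red':[(0,9),(172,180)],'yellow':[(23,33)],'green':[(45,80)],'blue':[(100,125)]}
def K(n):
    c=camera_info(n);f=200/np.tan(np.radians(c['vertical_fov']/2))
    return np.array([[f,0,c['cx']],[0,f,c['cy']],[0,0,1]]),c['dist_coeffs'],c['R'],c['t']
def norm(n,uv):
    k,d,R,t=K(n);return cv2.undistortPoints(np.float32(uv).reshape(-1,1,2),k,d).reshape(-1,2)
def plane(n,uv,z):
    k,d,R,t=K(n);q=np.c_[norm(n,uv),np.ones(len(norm(n,uv)))]@R;o=-R.T@t
    return o+q*((z-o[2])/q[:,2])[:,None]
def pts(n,dep,uv):
    k,d,R,t=K(n);z=dep[uv[:,1],uv[:,0]];q=np.c_[norm(n,uv),np.ones(len(uv))]*z[:,None]
    return (q-t)@R
def mask(p,c):
    h=cv2.cvtColor(p,cv2.COLOR_RGB2HSV);m=np.zeros(p.shape[:2],bool)
    for a,b in H[c]: m|=(h[...,0]>=a)&(h[...,0]<=b)
    return m&(h[...,1]>130)&(h[...,2]>80)
def uvs(m): y,x=np.nonzero(m);return np.c_[x,y]
def circ(P,R=None):
    c0=P.mean(0)
    if R: return least_squares(lambda v:np.hypot(*(P-v).T)-R,c0,loss='soft_l1').x
    return least_squares(lambda v:np.hypot(*(P-v[:2]).T)-v[2],[*c0,40],loss='soft_l1').x
E
cat > m0.py <<'E'
from h import *
im={};
for n in('top','side'): im[n]=snapshot(n)
for n in im:
    p,d=im[n]
    for c in H:
        u=uvs(mask(p,c));P=pts(n,d,u);ok=(d[u[:,1],u[:,0]]>0)
        Q=plane(n,u,5)[:,:2]
        # dish
        s=ok&(abs(P[:,2]-5)<12)&(P[:,0]>330)&(P[:,0]<480)&(abs(P[:,1])<400)
        print(n,c,'dish',s.sum(),circ(Q[s]).round(1),Q[s].min(0).round(),Q[s].max(0).round(), end=' ')
        s=ok&(P[:,2]>35)&(P[:,2]<200)&(P[:,0]>480)&(P[:,0]<700)&(abs(P[:,1]+20)<110)
        S=P[s];print('col',s.sum(),S.mean(0).round(1) if s.sum() else '',np.percentile(S,[2,98],axis=0).round(0).tolist() if s.sum() else '')
    x=(slice(140,215),slice(280,360)) if n=='top' else (slice(160,255),slice(300,400))
    cv2.imwrite(f'pics/{n}c.png',cv2.resize(p[x][:,:,::-1],None,fx=6,fy=6,interpolation=cv2.INTER_CUBIC))
E
python3 m0.py
```

```text
top red dish 106 [ 448.6 -103.7   43. ] [ 404. -148.] [480. -59.] col 67 [587.7 -43.  170. ] [[573.0, -59.0, 165.0], [606.0, -4.0, 177.0]]
top yellow dish 5 [ 452.1 -290.6   41.1] [ 419. -331.] [ 460. -316.] col 4 [653.7   9.8 129.6] [[647.0, 4.0, 127.0], [659.0, 14.0, 133.0]]h.py:22: RuntimeWarning: Mean of empty slice.
  c0=P.mean(0)
  ret = um.true_divide(
Traceback (most recent call last):
  File "m0.py", line 11, in <module>
    print(n,c,'dish',s.sum(),circ(Q[s]).round(1),Q[s].min(0).round(),Q[s].max(0).round(), end=' ')
                             ~~~~^^^^^^
  File "h.py", line 24, in circ
    return least_squares(lambda v:np.hypot(*(P-v[:2]).T)-v[2],[*c0,40],loss='soft_l1').x
           ~~~~~~~~~~~~~^^^^^^^^^^^^^^^^^^^^^^^^^^^^^^^^^^^^^^^^^^^^^^^^^^^^^^^^^^^^^^
ValueError: Initial guess is outside of provided bounds
```

```bash
python3 -c "
import cv2,numpy as np
a=cv2.imread('pics/topc.png');b=cv2.imread('pics/sidec.png')
h=max(len(a),len(b));o=np.zeros((h,a.shape[1]+b.shape[1],3),np.uint8);o[:len(a),:a.shape[1]]=a;o[:len(b),a.shape[1]:]=b
f=min(800/o.shape[1],600/h);cv2.imwrite('pics/both.png',cv2.resize(o,None,fx=f,fy=f))"
```

```text
[ WARN:0@0.009] global loadsave.cpp:275 findDecoder imread_('pics/topc.png'): can't open/read file: check file path/integrity
[ WARN:0@0.009] global loadsave.cpp:275 findDecoder imread_('pics/sidec.png'): can't open/read file: check file path/integrity
Traceback (most recent call last):
TypeError: object of type 'NoneType' has no len()
```

```bash
sed -i "s/'yellow':.*/'yellow':[(18,36)],'green':[(50,90)],'blue':[(95,130)]}/; s/\]>130)/]>90)/" h.py
sed -i 's/<480)/<505)/; s/,circ(Q\[s\]).round(1),Q\[s\].min(0).round(),Q\[s\].max(0).round()/,(circ(Q[s]).round(1),Q[s].min(0).round(),Q[s].max(0).round()) if s.sum()>5 else 0/' m0.py
python3 - <<'E'
import cv2
h=cv2.cvtColor(cv2.imread('pics/top0.png'),cv2.COLOR_BGR2HSV)
print(h[242,190:202].tolist(),h[243,255:263].tolist(),h[247,389:396].tolist())
E
python3 m0.py; python3 -c "
import cv2,numpy as np
a=cv2.imread('pics/topc.png');b=cv2.imread('pics/sidec.png')
h=max(len(a),len(b));o=np.zeros((h,a.shape[1]+b.shape[1],3),np.uint8);o[:len(a),:a.shape[1]]=a;o[:len(b),a.shape[1]:]=b
f=min(800/o.shape[1],600/h);cv2.imwrite('pics/both.png',cv2.resize(o,None,fx=f,fy=f))"
```

```text
[[113, 4, 228], [105, 4, 230], [105, 4, 230], [110, 3, 229], [132, 5, 234], [115, 7, 233], [65, 100, 183], [65, 111, 163], [71, 47, 146], [103, 15, 202], [101, 9, 235], [97, 10, 231]] [[90, 2, 233], [90, 5, 226], [111, 108, 192], [111, 136, 200], [112, 94, 177], [75, 8, 185], [60, 1, 236], [100, 3, 233]] [[116, 9, 237], [31, 67, 229], [30, 120, 229], [27, 113, 212], [43, 9, 195], [101, 19, 227], [97, 10, 227]]
top red dish 211 (array([ 448.4, -103.7,   43.1]), array([ 403., -148.]), array([495., -59.])) col 122 [592.6 -38.4 165.4] [[574.0, -59.0, 71.0], [637.0, 6.0, 177.0]]
top yellow dish 206 (array([ 452.5, -289.5,   43.1]), array([ 383., -334.]), array([497., 402.])) col 67 [621.4  -5.9 131.3] [[590.0, -35.0, 121.0], [660.0, 14.0, 138.0]]
top green dish 144 (array([449.9, 272.3,  43.1]), array([407., 229.]), array([494., 318.])) col 28 [586.4 -35.6  93.8] [[573.0, -58.0, 87.0], [601.0, -5.0, 100.0]]
top blue dish 209 (array([451.9,  93.7,  43.2]), array([407.,  50.]), array([496., 140.])) col 28 [613.   -6.4  57.7] [[590.0, -34.0, 51.0], [653.0, 16.0, 64.0]]
side red dish 219 (array([ 451.6, -102.8,   43.7]), array([ 405., -151.]), array([497., -56.])) col 196 [608.1 -51.4 168.6] [[575.0, -63.0, 160.0], [648.0, -21.0, 176.0]]
side yellow dish 790 (array([-6074468.6,  -330293.7,  6083849. ]), array([ 332., -397.]), array([501., 424.])) col 183 [610.9 -48.7 129.3] [[591.0, -62.0, 120.0], [645.0, -20.0, 138.0]]
side green dish 85 (array([453.3, 274.1,  43.3]), array([407., 227.]), array([498., 320.])) col 154 [606.9 -51.4  92.5] [[575.0, -62.0, 83.0], [642.0, -19.0, 100.0]]
side blue dish 138 (array([455.1,  95.1,  43.5]), array([409.,  47.]), array([499., 142.])) col 161 [610.9 -49.5  53.6] [[592.0, -62.0, 44.0], [645.0, -21.0, 62.0]]
```

View pics/both.png

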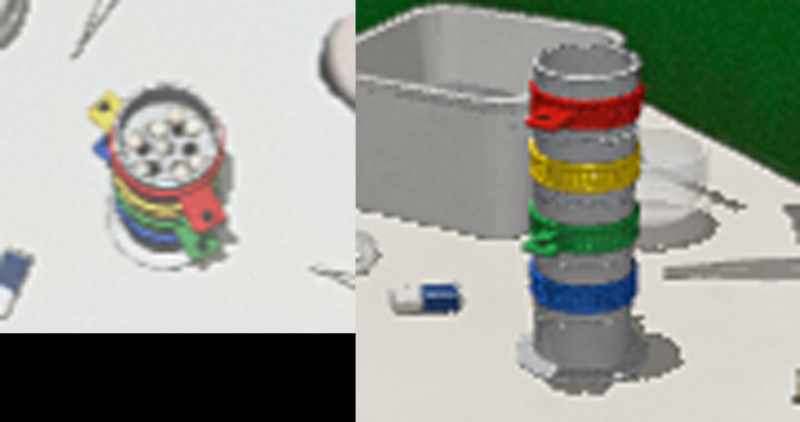

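Crop: from above, the red and green tabs point to lower right (-x,-y) and the yellow and blue tabs to upper left (+x,+y). The column stands straight.

```bash
cat > m1.py <<'E'
from h import *
def col(im,c,zc,A0=(620,-24)):
    L={}
    for n,(p,d) in im.items():
        u=uvs(mask(p,c));u=u[d[u[:,1],u[:,0]]>0];P=pts(n,d,u)
        s=(abs(P[:,2]-zc)<14)&(np.hypot(P[:,0]-A0[0],P[:,1]-A0[1])<70);L[n]=P[s]
    P=np.vstack(list(L.values()));A=np.array(A0,float)
    for k in range(4):
        b=P[np.hypot(*(P[:,:2]-A).T)<37]; A=circ(b[:,:2],32.5) if len(b)>10 else A
    rr=np.hypot(*(P[:,:2]-A).T);t=P[rr>40][:,:2].mean(0)-A if (rr>40).any() else (np.nan,)*2
    As=[]
    for n in L:
        b=L[n][np.hypot(*(L[n][:,:2]-A).T)<37]
        As.append(circ(b[:,:2],32.5).round(1) if len(b)>10 else None)
    return A.round(1),As,round(float(np.degrees(np.arctan2(t[1],t[0]))),1),(rr>40).sum(),P[:,2].mean().round(1)
if __name__=='__main__':
    im={n:snapshot(n) for n in('top','side')}
    for c,z in zip(('red','yellow','green','blue'),(166,128,90,52)): print(c,*col(im,c,z))
E
python3 m1.py
```

```text
red [624.1 -27.7] [array([623.1, -28.9]), array([624.7, -27.6])] -149.4 82 169.1
yellow [624.4 -27.7] [array([623. , -29.2]), array([624.7, -27.7])] 51.9 26 129.9
green [624.3 -27.8] [array([565.5,  -7.6]), array([624.6, -27.9])] -151.2 44 92.7
blue [624.5 -27.2] [array([622.8, -29.9]), array([624.7, -27.2])] 59.2 9 54.1
```

```bash
cat > g.py <<'E'
import sys
from h import *
from scipy.spatial.transform import Rotation as Ro
def go(x,y,z,yaw):  # tcp target, closing-axis yaw deg
    s=r.get_state();q=s['tcp_rot'];R=Ro.from_quat([*q[1:],q[0]])
    a=np.radians(yaw);Y=np.array([np.cos(a),np.sin(a),0]);Z=np.array([0,0,-1.])
    T=Ro.from_matrix(np.c_[np.cross(Y,Z),Y,Z]);d=np.array([x,y,z])-s['ee_pos']
    Yc=R.as_matrix()[:,1]
    print('t',round(s['time_s'],2),'at',s['ee_pos'].round(1),'yaw',np.degrees(np.arctan2(Yc[1],Yc[0])).round(1),'j6',s['joint_pos'][5].round(2),'F',s['contact_force'].round(1),'w',round(s['gripper_width'],1),'g',round(s['grip_force'],1))
    print(' shift now-axes mm',(R.inv().apply(d)).round(1),'| target-axes',T.inv().apply(d).round(1),'turn deg',np.degrees((R.inv()*T).as_rotvec()).round(1))
if __name__=='__main__': go(*map(float,sys.argv[1:5]))
E
python3 - <<'E'
from h import *
d=np.load('top0d.npy');u=uvs(d>0);P=pts('top',d,u)
for a,b in((250,380),(380,500),(500,600),(600,700),(700,800)):
    print(a,[ (y,int(np.percentile(P[s][:,2],99.5))) for y in range(-350,700,70) if (s:=(P[:,0]>a)&(P[:,0]<b)&(abs(P[:,1]-y)<35)).sum()>5])
E
python3 g.py 624 -28 305 121
```

```text
250 [(-350, 5), (-280, 5), (-210, 6), (-140, 7), (-70, 6), (0, 12), (70, 3), (140, 5), (210, 4), (280, 4), (350, 4), (420, 544), (490, 521), (560, 392), (630, 352)]
380 [(-350, 16), (-280, 9), (-210, 5), (-140, 9), (-70, 8), (0, 4), (70, 10), (140, 8), (210, 8), (280, 8), (350, 43), (420, 146), (490, 157), (560, 169), (630, 153)]
500 [(-350, 22), (-280, 110), (-210, 10), (-140, 9), (-70, 186), (0, 187), (70, 14), (140, 14), (210, 113), (280, 113), (350, 142), (420, 155), (490, 172), (560, 176), (630, 188)]
600 [(-350, 149), (-280, 207), (-210, 15), (-140, 15), (-70, 189), (0, 189), (70, 4), (140, 114), (210, 113), (280, 114), (350, 114), (420, 164), (490, 177), (560, 368), (630, 414)]
700 [(-350, 537), (-280, 563), (-210, 537), (-140, 562), (-70, 562), (0, 562), (70, 456), (140, 451), (210, 445), (280, 446), (350, 442), (420, 486), (490, 488), (560, 497), (630, 462)]
t 0.4 at [277.  615.5 302.6] yaw 65.8 j6 -0.04 F [ 0.1 -0.  -0.2] w 93.3 g 0.0
 shift now-axes mm [-580.5 -444.5   -2.3] | target-axes [  34.  -730.4   -2.4] turn deg [ -0.   -0.  -55.2]
```

```bash
python3 -m creep '[0,0,0,0,0,-6.9,0,0,0,0,0,-6.9,0,0,0,0,0,-6.9,0,0,0,0,0,-6.9,0,0,0,0,0,-6.9,0,0,0,0,0,-6.9,0,0,0,0,0,-6.9,0,0,0,0,0,-6.9]' 1
python3 -m creep '[0,-0.02,0,0,0,0,0.004,-0.036,0,0,0,0,0.004,-0.036,0,0,0,0,0.004,-0.036,0,0,0,0,0.004,-0.036,0,0,0,0,0.004,-0.036,0,0,0,0,0.004,-0.036,0,0,0,0,0,-0.03,0,0,0,0]'
python3 g.py 624 -28 305 121
```

```text
time_s: 1.07
ee_pos: [277.0, 615.6, 302.7]
tcp_rot: [-0.0, -0.27, 0.963, -0.0]
contact_force: [0.7, 0.3, 0.3]
gripper_width: 93.2
grip_force: 0.0
time_s: 1.73
ee_pos: [393.6, 373.0, 303.0]
tcp_rot: [0.0, -0.267, 0.964, 0.0]
contact_force: [-0.3, 0.3, 0.1]
gripper_width: 92.9
grip_force: 0.0
t 1.73 at [393.6 373.  303. ] yaw 121.0 j6 -1.4 F [-0.3  0.3  0.1] w 92.9 g 0.0
 shift now-axes mm [   8.8 -462.4   -1.9] | target-axes [   9.1 -462.4   -2. ] turn deg [-0.  0. -0.]
```

```bash
python3 -m creep '[0.001,-0.035,0,0,0,0,0.001,-0.035,0,0,0,0,0.001,-0.035,0,0,0,0,0.001,-0.035,0,0,0,0,0.001,-0.035,0,0,0,0,0.001,-0.035,0,0,0,0,0.001,-0.035,0,0,0,0,0.001,-0.035,0,0,0,0]'
python3 -m creep '[0.001,-0.035,0,0,0,0,0,-0.035,0,0,0,0,0,-0.035,0,0,0,0,0,-0.035,0,0,0,0,0,-0.025,0,0,0,0,0,-0.017,0,0,0,0,0,0,0,0,0,0]'
python3 g.py 624 -28 236 121
```

```text
time_s: 2.4
ee_pos: [531.0, 129.2, 303.0]
tcp_rot: [0.0, -0.267, 0.964, 0.0]
contact_force: [1.7, 1.2, 0.6]
gripper_width: 93.0
grip_force: 0.0
time_s: 2.98
ee_pos: [624.3, -27.9, 302.2]
tcp_rot: [-0.0, -0.266, 0.964, -0.0]
contact_force: [-0.1, -0.2, -0.3]
gripper_width: 93.0
grip_force: 0.0
t 2.98 at [624.3 -27.9 302.2] yaw 120.8 j6 -2.19 F [-0.1 -0.2 -0.3] w 93.0 g 0.0
 shift now-axes mm [ 0.3  0.  66.2] | target-axes [ 0.3  0.1 66.2] turn deg [ 0.  -0.  -0.2]
```

```bash
python3 m1.py; python3 -c "
from h import *
p,d=snapshot('top');cv2.imwrite('pics/t1.png',cv2.resize(p[100:260,230:430,::-1],None,fx=4,fy=4)[:600])"
```

```text
red [624.5 -27.5] [array([625.1, -28.7]), array([624.6, -27.4])] -146.3 34 168.8
yellow [624.6 -27.6] [None, array([624.6, -27.6])] 48.8 9 129.3
green [624.4 -27.5] [None, array([624.4, -27.5])] -147.3 28 92.4
blue [624.6 -27.3] [None, array([624.6, -27.3])] nan 0 53.5
```

View pics/t1.png

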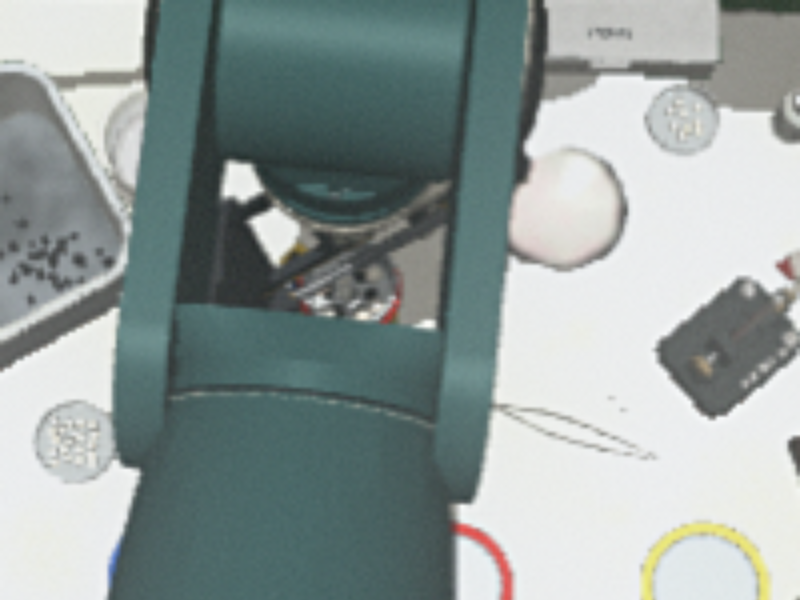

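The top view at (345,285) shows the red sieve between the fingers. The arm hides the rest, and the column has not moved. I'll descend and grip.

```bash
python3 -m creep '[0,0,0.008,0,0,0,0,0,0.014,0,0,0,0,0,0.014,0,0,0,0,0,0.014,0,0,0,0,0,0.01,0,0,0,0,0,0.006,0,0,0,0,0,0,0,0,0]'
python3 -m creep '[0,0,0,0,0,0,0,0,0,0,0,0,0,0,0,0,0,0,0,0,0,0,0,0,0,0,0,0,0,0,0,0,0,0,0,0,0,0,0,0,0,0,0,0,0,0,0,0]' -1
python3 g.py 624 -28 236 121
```

```text
time_s: 3.72
ee_pos: [622.9, -25.5, 234.7]
tcp_rot: [-0.001, -0.267, 0.964, 0.0]
contact_force: [0.2, 0.0, 0.4]
gripper_width: 92.9
grip_force: 0.0
time_s: 4.38
ee_pos: [623.5, -25.7, 237.2]
tcp_rot: [0.0, -0.267, 0.964, -0.0]
contact_force: [0.5, -0.3, 5.0]
gripper_width: 64.3
grip_force: 30.0
t 4.38 at [623.5 -25.7 237.2] yaw 121.0 j6 -2.19 F [ 0.5 -0.3  5. ] w 64.3 g 30.0
 shift now-axes mm [ 0.8 -2.3  1.2] | target-axes [ 0.8 -2.3  1.2] turn deg [-0.  0. -0.]
```

```bash
python3 -m creep '[0,0,-0.003,0,0,0,0,0,-0.004,0,0,0,0,0,-0.006,0,0,0,0,0,-0.008,0,0,0,0,0,-0.012,0,0,0,0,0,-0.015,0,0,0,0,0,-0.015,0,0,0,0,0,0,0,0,0]'
python3 g.py 450 -103 230 121
python3 m1.py | tail -3; python3 -c "
from h import *
p,d=snapshot('side');cv2.imwrite('pics/s1.png',cv2.resize(p[110:260,290:440,::-1],None,fx=3,fy=3))"
```

```text
time_s: 5.05
ee_pos: [624.0, -25.6, 304.5]
tcp_rot: [0.002, -0.267, 0.964, -0.001]
contact_force: [-0.2, -0.5, 0.0]
gripper_width: 64.7
grip_force: 30.0
t 5.05 at [624.  -25.6 304.5] yaw 121.0 j6 -2.19 F [-0.2 -0.5  0. ] w 64.7 g 30.0
 shift now-axes mm [189.3  23.4  73.6] | target-axes [189.   23.3  74.5] turn deg [-0.2  0.2 -0. ]
yellow [624.4 -27.2] [None, array([624.4, -27.2])] nan 0 129.4
green [624.9 -27.8] [None, array([624.9, -27.8])] -147.6 29 92.3
blue [624.7 -27.3] [None, array([624.7, -27.3])] nan 0 53.5m1.py:15: RuntimeWarning: Mean of empty slice.
  return A.round(1),As,round(float(np.degrees(np.arctan2(t[1],t[0]))),1),(rr>40).sum(),P[:,2].mean().round(1)
  ret = ret.dtype.type(ret / rcount)
```

View pics/s1.png

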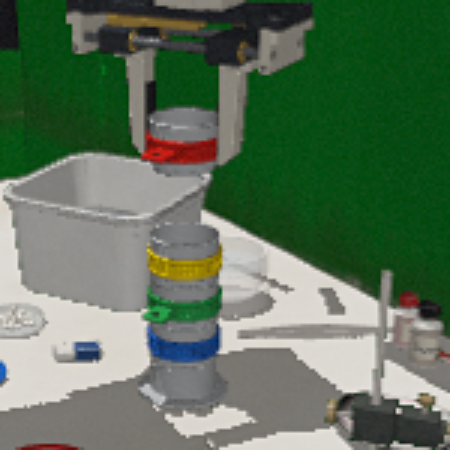

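The red sieve is lifted level, at (180,145). The other three sieves are still standing.

```bash
python3 -m creep '[0.012,0.001,0,0,0,0,0.026,0.003,0.004,0,0,0,0.03,0.004,0.01,0,0,0,0.03,0.004,0.014,0,0,0,0.03,0.004,0.015,0,0,0,0.03,0.004,0.015,0,0,0,0.022,0.003,0.015,0,0,0,0.009,0,0.005,0,0,0]'
python3 -m creep '[0,0,0.01,0,0,0,0,0,0.02,0,0,0,0,0,0.02,0,0,0,0,0,0.02,0,0,0,0,0,0.02,0,0,0,0,0,0.015,0,0,0,0,0,0.007,0,0,0,0,0,0,0,0,0]'
python3 g.py 450 -103 95 121
```

```text
time_s: 5.87
ee_pos: [446.3, -103.7, 219.0]
tcp_rot: [-0.001, -0.267, 0.964, 0.001]
contact_force: [-0.3, -0.5, -1.3]
gripper_width: 64.8
grip_force: 30.0
time_s: 6.53
ee_pos: [449.4, -102.8, 108.2]
tcp_rot: [-0.001, -0.267, 0.964, 0.001]
contact_force: [-0.0, 0.4, -1.1]
gripper_width: 64.5
grip_force: 30.0
t 6.53 at [ 449.4 -102.8  108.2] yaw 121.0 j6 -2.39 F [-0.   0.4 -1.1] w 64.5 g 30.0
 shift now-axes mm [-0.4 -0.5 13.2] | target-axes [-0.4 -0.5 13.2] turn deg [ 0.1 -0.1 -0. ]
```

```bash
python3 -m creep '[0,0,0.003,0,0,0,0,0,0.003,0,0,0,0,0,0.002,0,0,0,0,0,0.0015,0,0,0,0,0,0,0,0,0]'
python3 -m creep '[0,0,0.001,0,0,0,0,0,0,0,0,0]';python3 -m creep '[0,0,0.001,0,0,0,0,0,0,0,0,0]';python3 -m creep '[0,0,0.001,0,0,0,0,0,0,0,0,0]'
```

```text
time_s: 6.95
ee_pos: [449.5, -103.1, 100.4]
tcp_rot: [0.0, -0.267, 0.964, -0.0]
contact_force: [-0.0, -0.2, -0.5]
gripper_width: 65.1
grip_force: 30.0
time_s: 7.12
ee_pos: [449.5, -103.2, 99.3]
tcp_rot: [0.0, -0.267, 0.964, -0.0]
contact_force: [0.2, -0.4, -1.6]
gripper_width: 64.8
grip_force: 30.0
time_s: 7.28
ee_pos: [449.5, -103.1, 98.2]
tcp_rot: [0.0, -0.267, 0.964, -0.0]
contact_force: [1.3, 0.6, -1.0]
gripper_width: 64.4
grip_force: 30.0
time_s: 7.45
ee_pos: [449.4, -103.1, 97.1]
tcp_rot: [-0.0, -0.267, 0.964, 0.0]
contact_force: [-0.2, -0.5, -1.8]
gripper_width: 64.8
grip_force: 30.0
```

```bash
for i in 1; do python3 -m creep '[0,0,0.001,0,0,0,0,0,0,0,0,0]';python3 -m creep '[0,0,0.001,0,0,0,0,0,0,0,0,0]';python3 -m creep '[0,0,0.001,0,0,0,0,0,0,0,0,0]';done | grep -E 'ee_|contact'
```

```text
ee_pos: [449.4, -103.1, 96.1]
contact_force: [0.1, 0.5, -1.5]
ee_pos: [449.6, -103.2, 95.8]
contact_force: [-2.9, 0.3, 7.2]
ee_pos: [449.8, -103.2, 95.7]
contact_force: [-9.7, 0.8, 19.8]
```

```bash
python3 -m creep '[0,0,-0.0015,0,0,0,0,0,0,0,0,0]'
python3 -m creep '[0,0,0,0,0,0,0,0,0,0,0,0,0,0,0,0,0,0,0,0,0,0,0,0,0,0,0,0,0,0,0,0,0,0,0,0]' 1
python3 -m creep '[0,0,-0.01,0,0,0,0,0,-0.02,0,0,0,0,0,-0.03,0,0,0,0,0,-0.035,0,0,0,0,0,-0.035,0,0,0,0,0,-0.03,0,0,0,0,0,-0.01,0,0,0]'
python3 g.py 624 -28 265 140;python3 m1.py 2>&1| grep yel
```

```text
time_s: 8.12
ee_pos: [449.6, -103.2, 96.1]
tcp_rot: [0.0, -0.267, 0.964, -0.0]
contact_force: [0.8, 0.6, -0.9]
gripper_width: 65.2
grip_force: 30.0
time_s: 8.62
ee_pos: [449.5, -103.2, 95.7]
tcp_rot: [-0.0, -0.267, 0.964, -0.0]
contact_force: [1.2, 0.2, 0.5]
gripper_width: 92.6
grip_force: 0.0
time_s: 9.2
ee_pos: [450.0, -103.3, 271.4]
tcp_rot: [0.003, -0.267, 0.964, -0.002]
contact_force: [0.1, -0.9, 0.8]
gripper_width: 93.0
grip_force: 0.0
t 9.2 at [ 450.  -103.3  271.4] yaw 121.0 j6 -2.39 F [ 0.1 -0.9  0.8] w 93.0 g 0.0
 shift now-axes mm [-187.9  -25.     7.3] | target-axes [-169.5  -84.9    6.4] turn deg [ -0.3   0.2 -19. ]
yellow [624.3 -27.3] [array([623.5, -27.3]), array([624.7, -27.4])] 51.7 27 130.4
```

```bash
python3 -m creep '[-0.014,-0.002,0,0,0,0,-0.03,-0.004,0,0,0,0,-0.033,-0.0045,0,0,0,0,-0.033,-0.0045,0,0,0,0,-0.033,-0.0045,0,0,0,0,-0.028,-0.0035,0,0,0,0,-0.017,-0.002,0,0,0,0,0,0,0,0,0,-5]'
python3 -m creep '[0,0,0,0,0,-7,0,0,0,0,0,-7,0,0,0,0,0,-2,0,0,0,0,0,0]'
python3 g.py 624 -28 198 142
```

```text
time_s: 9.97
ee_pos: [625.2, -26.4, 262.6]
tcp_rot: [-0.002, -0.309, 0.951, 0.001]
contact_force: [-0.2, 0.0, 0.2]
gripper_width: 92.9
grip_force: 0.0
time_s: 10.3
ee_pos: [623.1, -27.8, 263.6]
tcp_rot: [-0.001, -0.439, 0.898, 0.001]
contact_force: [-0.2, 0.1, -0.3]
gripper_width: 93.1
grip_force: 0.0
t 10.3 at [623.1 -27.8 263.6] yaw 142.1 j6 -2.57 F [-0.2  0.1 -0.3] w 93.1 g 0.0
 shift now-axes mm [-0.4 -1.  65.6] | target-axes [-0.3 -0.8 65.6] turn deg [ 0.1 -0.1  0.1]
```

```bash
python3 -m creep '[0,-0.001,0.008,0,0,0,0,0,0.014,0,0,0,0,0,0.014,0,0,0,0,0,0.014,0,0,0,0,0,0.01,0,0,0,0,0,0.005,0,0,0,0,0,0,0,0,0,0,0,0,0,0,0]'
python3 g.py 624.3 -27.7 198 142
```

```text
time_s: 10.97
ee_pos: [624.4, -28.4, 200.8]
tcp_rot: [-0.0, -0.438, 0.899, 0.0]
contact_force: [0.5, -0.2, 0.2]
gripper_width: 93.1
grip_force: 0.0
t 10.97 at [624.4 -28.4 200.8] yaw 142.0 j6 -2.56 F [ 0.5 -0.2  0.2] w 93.1 g 0.0
 shift now-axes mm [-0.5  0.5  2.8] | target-axes [-0.5  0.5  2.8] turn deg [ 0. -0. -0.]
```

```bash
python3 -m creep '[0,0.0005,0.003,0,0,0,0,0,0,0,0,0]'
python3 -m creep '[0,0,0,0,0,0,0,0,0,0,0,0,0,0,0,0,0,0,0,0,0,0,0,0,0,0,0,0,0,0,0,0,0,0,0,0,0,0,0,0,0,0]' -1
python3 -m creep '[0,0,-0.003,0,0,0,0,0,-0.004,0,0,0,0,0,-0.006,0,0,0,0,0,-0.008,0,0,0,0,0,-0.012,0,0,0,0,0,-0.015,0,0,0,0,0,-0.015,0,0,0,0,0,0,0,0,0]'
python3 g.py 454 -289 200 120; python3 m1.py 2>&1| grep -E 'green|blue'
```

```text
time_s: 11.13
ee_pos: [624.0, -28.1, 198.0]
tcp_rot: [0.0, -0.438, 0.899, -0.0]
contact_force: [-0.5, 0.4, 0.1]
gripper_width: 93.0
grip_force: 0.0
time_s: 11.72
ee_pos: [624.0, -28.1, 197.9]
tcp_rot: [0.0, -0.438, 0.899, -0.0]
contact_force: [-0.6, -0.5, 1.1]
gripper_width: 64.8
grip_force: 29.9
time_s: 12.38
ee_pos: [624.7, -28.2, 265.5]
tcp_rot: [0.002, -0.438, 0.899, -0.001]
contact_force: [0.5, -0.0, -0.3]
gripper_width: 65.0
grip_force: 29.9
t 12.38 at [624.7 -28.2 265.5] yaw 142.0 j6 -2.56 F [ 0.5 -0.  -0.3] w 65.0 g 29.9
 shift now-axes mm [310.8 -25.9  64.7] | target-axes [ 278.2 -140.5   65.5] turn deg [-0.2  0.2 22. ]
green [624.4 -27.5] [None, array([624.5, -27.4])] -146.9 28 92.3
blue [624.6 -27.4] [None, array([624.6, -27.4])] nan 0 53.3
```

```bash
python3 - <<'E'
from h import *
d=np.load('top0d.npy');P=pts('top',d,uvs(d>0))
for z in (40,85):
    s=(P[:,2]>z)&(P[:,2]<300)&(P[:,0]<680)&(P[:,0]>380)&(P[:,1]<-120)&(P[:,1]>-420)
    print(z,P[s].min(0).round(),P[s].max(0).round())
E
python3 -m creep '[0,0,0,0,0,5.5,0,0,0,0,0,5.5,0,0,0,0,0,5.5,0,0,0,0,0,5.5,0,0,0,0,0,0]'
python3 g.py 454 -289 200 120
```

```text
40 [ 586. -419.   52.] [ 680. -260.  211.]
85 [ 586. -419.   88.] [ 680. -260.  211.]
time_s: 12.9
ee_pos: [623.7, -28.1, 259.8]
tcp_rot: [-0.001, -0.256, 0.967, 0.0]
contact_force: [-0.5, 0.9, 0.0]
gripper_width: 65.0
grip_force: 29.9
t 12.9 at [623.7 -28.1 259.8] yaw 119.7 j6 -2.18 F [-0.5  0.9  0. ] w 65.0 g 29.9
 shift now-axes mm [ 276.6 -142.6   60. ] | target-axes [ 277.4 -141.1   59.8] turn deg [ 0.  -0.1 -0.3]
```

```bash
python3 -m creep '[0.012,-0.006,0,0,0,0,0.026,-0.013,0,0,0,0,0.03,-0.0155,0,0,0,0,0.03,-0.0155,0,0,0,0,0.03,-0.0155,0,0,0,0,0.03,-0.0155,0,0,0,0,0.03,-0.0155,0,0,0,0,0.03,-0.0155,0,0,0,0]'
python3 -m creep '[0.03,-0.0155,0,0,0,0,0.018,-0.01,0.01,0,0,0,0.011,-0.005,0.02,0,0,0,0,0,0.02,0,0,0,0,0,0.02,0,0,0,0,0,0.01,0,0,0,0,0,0.005,0,0,0,0,0,0,0,0,0]'
python3 g.py 454 -289 94.5 120
```

```text
time_s: 13.57
ee_pos: [489.3, -235.5, 260.5]
tcp_rot: [-0.0, -0.26, 0.965, 0.0]
contact_force: [0.9, -0.6, -0.2]
gripper_width: 65.0
grip_force: 29.9
time_s: 14.23
ee_pos: [454.8, -289.8, 175.0]
tcp_rot: [-0.0, -0.259, 0.966, 0.001]
contact_force: [-0.6, -1.2, -1.6]
gripper_width: 64.6
grip_force: 29.9
t 14.23 at [ 454.8 -289.8  175. ] yaw 120.1 j6 -2.71 F [-0.6 -1.2 -1.6] w 64.6 g 29.9
 shift now-axes mm [ 0.2  1.  80.5] | target-axes [ 0.3  1.1 80.5] turn deg [ 0.1 -0.   0.1]
```

```bash
python3 -m creep '[0,0.001,0.01,0,0,0,0,0,0.018,0,0,0,0,0,0.018,0,0,0,0,0,0.014,0,0,0,0,0,0.008,0,0,0,0,0,0.005,0,0,0,0,0,0,0,0,0]'|grep -E 'ee_|contact'
(python3 -m creep '[0,0,0.002,0,0,0,0,0,0,0,0,0]';python3 -m creep '[0,0,0.001,0,0,0,0,0,0,0,0,0]';python3 -m creep '[0,0,0.001,0,0,0,0,0,0,0,0,0]')|grep -E 'ee_|contact'
```

```text
ee_pos: [454.7, -289.0, 102.4]
contact_force: [-0.8, 0.4, -0.5]
ee_pos: [454.9, -289.3, 101.4]
contact_force: [0.6, 0.4, -1.0]
ee_pos: [454.8, -289.2, 100.2]
contact_force: [-0.1, -0.1, -1.6]
ee_pos: [454.7, -289.1, 98.8]
contact_force: [-0.6, -0.0, -1.6]
```

```bash
(python3 -m creep '[0,0,0.0015,0,0,0,0,0,0.001,0,0,0,0,0,0,0,0,0]';python3 -m creep '[0,0,0.001,0,0,0,0,0,0,0,0,0]';python3 -m creep '[0,0,0.0007,0,0,0,0,0,0,0,0,0]';python3 -m creep '[0,0,0.0007,0,0,0,0,0,0,0,0,0]')|grep -E 'ee_|contact'
```

```text
ee_pos: [454.6, -289.1, 96.0]
contact_force: [0.6, 0.4, -0.5]
ee_pos: [454.6, -289.1, 95.1]
contact_force: [0.5, 1.1, -0.9]
ee_pos: [454.6, -289.1, 94.4]
contact_force: [-0.8, -0.2, -1.4]
ee_pos: [454.7, -289.1, 94.4]
contact_force: [-2.9, 1.7, 5.5]
```

Contact at 94.4 as predicted. Release and go to green.

```bash
(python3 -m creep '[0,0,-0.0005,0,0,0,0,0,0,0,0,0]'
python3 -m creep '[0,0,0,0,0,0,0,0,0,0,0,0,0,0,0,0,0,0,0,0,0,0,0,0,0,0,0,0,0,0,0,0,0,0,0,0]' 1
python3 -m creep '[0,0,-0.01,0,0,0,0,0,-0.02,0,0,0,0,0,-0.03,0,0,0,0,0,-0.035,0,0,0,0,0,-0.03,0,0,0,0,0,-0.013,0,0,0]') | grep -E 'ee|wid'
python3 g.py 624.3 -27.7 225 121;python3 m1.py 2>&1| grep -E 'green|blue'
python3 -c "
from h import *
p,d=snapshot('top');cv2.imwrite('pics/t2.png',cv2.resize(p[130:290,190:440,::-1],None,fx=3,fy=3))"
```

```text
ee_pos: [454.7, -289.1, 94.5]
gripper_width: 65.1
ee_pos: [454.7, -289.1, 94.3]
gripper_width: 92.4
ee_pos: [455.2, -289.5, 237.7]
gripper_width: 93.1
t 17.23 at [ 455.2 -289.5  237.7] yaw 120.0 j6 -2.71 F [-0.3 -1.   0.3] w 93.1 g 0.0
 shift now-axes mm [-277.2  142.3   12.6] | target-axes [-279.7  137.3   12.7] turn deg [-0.3  0.1 -1. ]
green [624.2 -27.5] [array([622.6, -29.2]), array([624.6, -27.5])] -149.9 53 92.8
blue [624.7 -27.5] [array([623.3, -29.3]), array([624.8, -27.5])] 53.4 20 54.0
```

View pics/t2.png

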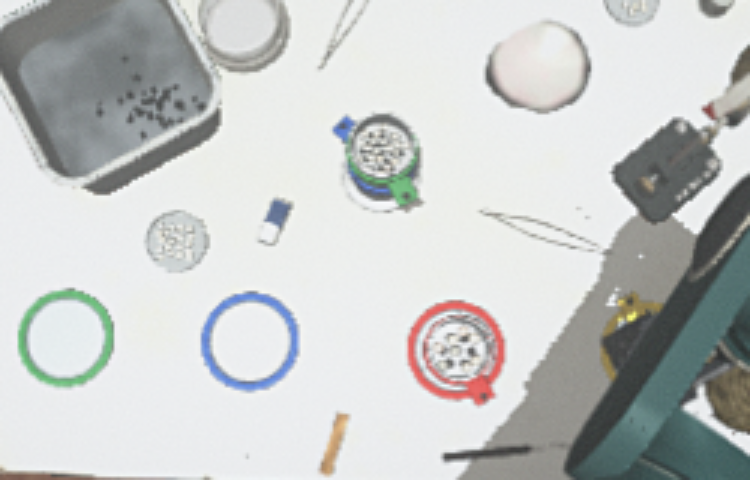

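Red is seated in its dish at (455,348). Yellow is in its dish at (635,320), partly hidden. Green and blue are still stacked at (382,155).

```bash
(python3 -m creep '[-0.012,0.006,0,0,0,0,-0.026,0.013,0,0,0,0,-0.03,0.0155,0,0,0,0,-0.03,0.0155,0,0,0,0,-0.03,0.0155,0,0,0,0,-0.03,0.0155,0,0,0,0,-0.03,0.0155,0,0,0,0,-0.03,0.0155,0,0,0,0]'
python3 -m creep '[-0.03,0.0155,0,0,0,0,-0.018,0.01,0,0,0,0,-0.011,0.005,0.006,0,0,0,0,0,0.007,0,0,0,0,0,0,0,0,0]')|grep ee
python3 g.py 624.3 -27.7 160 120
```

```text
ee_pos: [587.9, -80.7, 230.2]
ee_pos: [622.6, -27.1, 216.0]
t 18.47 at [622.6 -27.1 216. ] yaw 120.0 j6 -2.18 F [-0.3 -0.1 -0.1] w 92.9 g 0.0
 shift now-axes mm [-1.3 -1.5 56. ] | target-axes [-1.1 -1.4 56. ] turn deg [ 0.1 -0.2  0. ]
```

```bash
python3 -m creep '[-0.001,-0.0015,0.008,0,0,0,0,0,0.012,0,0,0,0,0,0.014,0,0,0,0,0,0.012,0,0,0,0,0,0.007,0,0,0,0,0,0.002,0,0,0,0,0,0,0,0,0,0,0,0,0,0,0]'|grep -E 'ee|cont'
python3 g.py 624.3 -27.7 160 120
```

```text
ee_pos: [625.2, -28.1, 164.7]
contact_force: [0.8, 0.2, 0.5]
t 19.13 at [625.2 -28.1 164.7] yaw 120.0 j6 -2.18 F [0.8 0.2 0.5] w 93.0 g 0.0
 shift now-axes mm [0.6 0.8 4.7] | target-axes [0.6 0.8 4.7] turn deg [-0.  0. -0.]
```

```bash
(python3 -m creep '[0.0005,0.001,0.0025,0,0,0,0,0,0.002,0,0,0,0,0,0,0,0,0]'
python3 -m creep '[0,0,0,0,0,0,0,0,0,0,0,0,0,0,0,0,0,0,0,0,0,0,0,0,0,0,0,0,0,0,0,0,0,0,0,0,0,0,0,0,0,0]' -1
python3 -m creep '[0,0,-0.003,0,0,0,0,0,-0.004,0,0,0,0,0,-0.006,0,0,0,0,0,-0.008,0,0,0,0,0,-0.012,0,0,0,0,0,-0.015,0,0,0,0,0,-0.015,0,0,0,0,0,0,0,0,0]')|grep -E 'ee|cont|wid'
python3 g.py 451.6 273.2 160 120; python3 m1.py 2>&1| grep -E 'blue'
```

```text
ee_pos: [624.0, -27.4, 159.7]
contact_force: [0.2, 0.2, 0.2]
gripper_width: 92.9
ee_pos: [624.1, -27.5, 159.9]
contact_force: [-0.3, 0.5, 1.3]
gripper_width: 65.2
ee_pos: [625.0, -27.5, 227.6]
contact_force: [0.3, -0.6, -0.2]
gripper_width: 64.7
t 20.63 at [625.  -27.5 227.6] yaw 120.0 j6 -2.18 F [ 0.3 -0.6 -0.2] w 64.7 g 29.9
 shift now-axes mm [3.000e-01 3.473e+02 6.650e+01] | target-axes [-2.000e-01  3.471e+02  6.760e+01] turn deg [-0.2  0.2 -0. ]
blue [624.7 -27.4] [None, array([624.7, -27.4])] nan 0 53.4
```

```bash
(python3 -m creep '[0,0.012,0,0,0,0,0,0.026,0,0,0,0,0,0.032,0,0,0,0,0,0.032,0,0,0,0,0,0.032,0,0,0,0,0,0.034,0,0,0,0,0,0.034,0,0,0,0,0,0.034,0,0,0,0]'
python3 -m creep '[0,0.034,0,0,0,0,0,0.034,0,0,0,0,0,0.026,0,0,0,0,0,0.017,0,0,0,0,0,0,0,0,0,0]')|grep ee
python3 - <<'E'
from h import *
d=np.load('top0d.npy');P=pts('top',d,uvs(d>0))
Q=P[:,:2]-[451.6,273.2]
for yaw in (60,90,120,150):
    a=np.radians(yaw);e=np.array([np.cos(a),np.sin(a)]);n=np.array([-e[1],e[0]])
    for nm,hl,hw,z in(('body',110,50,75),('fing',72,15,8)):
        s=(abs(Q@e)<hl)&(abs(Q@n)<hw)&(P[:,2]>z)&(P[:,2]<250);print(yaw,nm,s.sum())
E
python3 g.py 451.6 273.2 94.5 120
```

```text
ee_pos: [504.4, 178.4, 221.9]
ee_pos: [448.5, 275.5, 222.0]
60 body 0
60 fing 6
90 body 0
90 fing 4
120 body 0
120 fing 5
150 body 0
150 fing 5
t 21.82 at [448.5 275.5 222. ] yaw 120.1 j6 -1.59 F [-1.1 -1.1 -0.5] w 64.6 g 29.9
 shift now-axes mm [ -1.7  -3.6 127.5] | target-axes [ -1.5  -3.5 127.5] turn deg [ 0.  -0.1  0.1]
```

Clear (the few finger points are the dish rim). I'll lower; contact is expected at about 94.4.

```bash
(python3 -m creep '[-0.001,-0.003,0.01,0,0,0,0,0,0.02,0,0,0,0,0,0.02,0,0,0,0,0,0.02,0,0,0,0,0,0.02,0,0,0,0,0,0.015,0,0,0,0,0,0.01,0,0,0,0,0,0,0,0,0]'
python3 -m creep '[0,0,0.003,0,0,0,0,0,0.002,0,0,0,0,0,0,0,0,0]')|grep -E 'ee_|contact'
python3 g.py 451.6 273.2 94.5 120
```

```text
ee_pos: [452.4, 269.8, 104.9]
contact_force: [-0.4, 0.6, -0.3]
ee_pos: [453.3, 271.0, 103.2]
contact_force: [-0.2, -0.4, -0.2]
t 22.73 at [453.3 271.  103.2] yaw 120.0 j6 -1.6 F [-0.2 -0.4 -0.2] w 65.0 g 29.9
 shift now-axes mm [0.4 2.8 8.7] | target-axes [0.4 2.8 8.7] turn deg [-0.  0. -0.]
```

```bash
(python3 -m creep '[0,0.0025,0.002,0,0,0,0,0,0.002,0,0,0,0,0,0.001,0,0,0,0,0,0,0,0,0]';python3 -m creep '[0,0,0.001,0,0,0,0,0,0.001,0,0,0,0,0,0,0,0,0]';python3 -m creep '[0,0,0.001,0,0,0,0,0,0,0,0,0]')|grep -E 'ee_|contact'
```

```text
ee_pos: [451.8, 273.2, 97.7]
contact_force: [0.2, -0.4, -1.7]
ee_pos: [451.8, 273.2, 95.7]
contact_force: [0.1, -0.1, -0.6]
ee_pos: [451.8, 273.2, 94.7]
contact_force: [0.0, 0.5, -0.8]
```

```bash
(python3 -m creep '[0,0,0.0005,0,0,0,0,0,0,0,0,0]';python3 -m creep '[0,0,0.0005,0,0,0,0,0,0,0,0,0]')|grep -E 'ee_|contact'
```

```text
ee_pos: [451.9, 273.2, 94.5]
contact_force: [0.8, 0.2, 0.2]
ee_pos: [452.0, 273.3, 94.4]
contact_force: [-2.8, -2.9, 7.2]
```

```bash
(python3 -m creep '[0,0,-0.0008,0,0,0,0,0,0,0,0,0]'
python3 -m creep '[0,0,0,0,0,0,0,0,0,0,0,0,0,0,0,0,0,0,0,0,0,0,0,0,0,0,0,0,0,0,0,0,0,0,0,0]' 1
python3 -m creep '[0,0,-0.01,0,0,0,0,0,-0.02,0,0,0,0,0,-0.03,0,0,0,0,0,-0.03,0,0,0,0,0,-0.025,0,0,0,0,0,-0.01,0,0,0,0,0,0,0,0,0]') | grep -E 'ee|wid'
python3 - <<'E'
from h import *
p,d=snapshot('top');P=pts('top',d,uvs(d>0))
Q=P[:,:2]-[624.5,-27.6]
for yaw in (120,143):
    a=np.radians(yaw);e=np.array([np.cos(a),np.sin(a)]);n=np.array([-e[1],e[0]])
    s=(abs(Q@e)<115)&(abs(Q@n)<55)&(np.hypot(*Q.T)>35);print(yaw,np.sort(P[s][:,2])[-8:].round())
E
python3 m1.py 2>&1|grep blue;python3 g.py 624.5 -27.6 220 143
```

```text
ee_pos: [451.9, 273.2, 94.7]
gripper_width: 64.7
ee_pos: [451.9, 273.2, 94.6]
gripper_width: 92.4
ee_pos: [452.4, 273.5, 222.6]
gripper_width: 92.7
120 [57. 58. 58. 59. 60. 62. 62. 65.]
143 [562. 562. 562. 562. 562. 562. 563. 563.]
blue [624.4 -27.4] [array([624.1, -27.1]), array([624.5, -27.4])] 52.7 21 54.4
t 25.22 at [451.5 273.  218. ] yaw 120.0 j6 -1.6 F [ 0.1 -0.3 -0.3] w 93.0 g 0.0
 shift now-axes mm [ 3.000e-01 -3.468e+02 -2.000e+00] | target-axes [ 135.9 -319.1   -2. ] turn deg [  0.   -0.1 -23. ]
```

```bash
(python3 -m creep '[0,-0.012,0,0,0,0,0,-0.026,0,0,0,0,0,-0.032,0,0,0,0,0,-0.032,0,0,0,0,0,-0.032,0,0,0,0,0,-0.034,0,0,0,0,0,-0.034,0,0,0,0,0,-0.034,0,0,0,0]'
python3 -m creep '[0,-0.034,0,0,0,0,0,-0.034,0,0,0,0,0,-0.026,0,0,0,0,0,-0.017,0,0,0,0,0,0,0.01,0,0,-7,0,0,0.01,0,0,-7,0,0,0.01,0,0,-7,0,0,0,0,0,-2]')|grep ee
python3 g.py 624.5 -27.6 122 143
```

```text
ee_pos: [570.1, 66.4, 218.1]
ee_pos: [624.3, -27.6, 186.2]
t 26.55 at [624.3 -27.6 186.2] yaw 143.4 j6 -2.59 F [ 0.5 -0.2 -0.3] w 92.8 g 0.0
 shift now-axes mm [-0.3 -0.4 64.2] | target-axes [-0.2 -0.2 64.2] turn deg [ 0.2 -0.1  0.4]
```

```bash
python3 -m creep '[0,0,0.008,0,0,0,0,0,0.012,0,0,0,0,0,0.014,0,0,0,0,0,0.012,0,0,0,0,0,0.008,0,0,0,0,0,0.004,0,0,0,0,0,0,0,0,0,0,0,0,0,0,0]'|grep -E 'ee|cont'
python3 g.py 624.5 -27.6 122 143
```

```text
ee_pos: [625.3, -27.4, 131.7]
contact_force: [0.6, -0.3, 0.2]
t 27.22 at [625.3 -27.4 131.7] yaw 143.0 j6 -2.58 F [ 0.6 -0.3  0.2] w 93.0 g 0.0
 shift now-axes mm [0.7 0.5 9.7] | target-axes [0.7 0.5 9.7] turn deg [ 0. -0. -0.]
```

```bash
python3 -m creep '[0.0007,0.0005,0.004,0,0,0,0,0,0.004,0,0,0,0,0,0.0015,0,0,0,0,0,0,0,0,0]'|grep -E 'ee|cont'
python3 g.py 624.5 -27.6 122 143
```

```text
ee_pos: [624.3, -27.6, 121.8]
contact_force: [0.1, 0.8, -0.1]
t 27.55 at [624.3 -27.6 121.8] yaw 143.0 j6 -2.58 F [ 0.1  0.8 -0.1] w 93.0 g 0.0
 shift now-axes mm [-0.2 -0.2 -0.2] | target-axes [-0.2 -0.2 -0.2] turn deg [ 0. -0. -0.]
```

```bash
(python3 -m creep '[0,0,0,0,0,0,0,0,0,0,0,0,0,0,0,0,0,0,0,0,0,0,0,0,0,0,0,0,0,0,0,0,0,0,0,0,0,0,0,0,0,0]' -1
python3 -m creep '[0,0,-0.003,0,0,0,0,0,-0.004,0,0,0,0,0,-0.006,0,0,0,0,0,-0.01,0,0,0,0,0,-0.014,0,0,0,0,0,-0.017,0,0,0,0,0,-0.017,0,0,0,0,0,0,0,0,0]')|grep -E 'ee|cont|wid'
python3 g.py 453.5 94.4 150 143
python3 -c "
from h import *
p,d=snapshot('side');cv2.imwrite('pics/s2.png',cv2.resize(p[130:280,220:440,::-1],None,fx=3,fy=3))"
```

```text
ee_pos: [624.4, -27.6, 122.3]
contact_force: [0.1, -0.3, 0.5]
gripper_width: 65.1
ee_pos: [625.5, -27.7, 198.3]
contact_force: [-0.0, -0.4, 0.3]
gripper_width: 64.9
t 28.8 at [625.5 -27.7 198.3] yaw 143.0 j6 -2.58 F [-0.  -0.4  0.3] w 64.9 g 29.9
 shift now-axes mm [  6.2 211.1  47.2] | target-axes [  6.  210.9  48.3] turn deg [-0.3  0.2 -0. ]
```

View pics/s2.png

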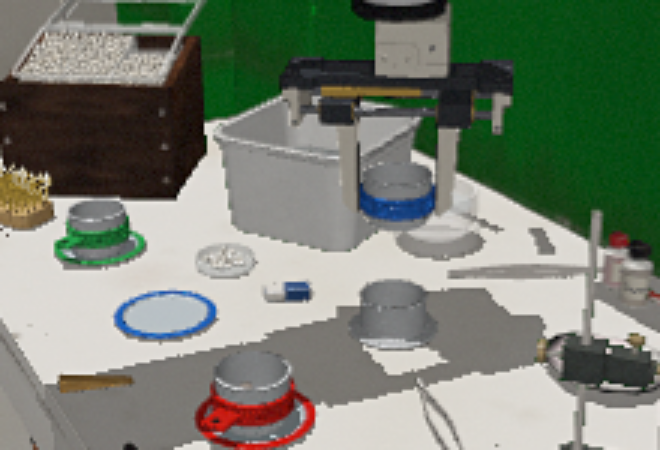

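Blue is lifted at (398,200). The pan is upright at (393,315), with green and red seated.

```bash
(python3 -m creep '[0,0.01,0,0,0,0,0.001,0.025,0,0,0,0,0.001,0.034,0,0,0,0,0.001,0.034,0,0,0,0,0.001,0.034,0.005,0,0,0,0.001,0.034,0.01,0,0,0,0.001,0.027,0.012,0,0,0,0,0.013,0.012,0,0,0]'
python3 -m creep '[0,0,0.012,0,0,0,0,0,0.015,0,0,0,0,0,0.015,0,0,0,0,0,0.005,0,0,0,0,0,0,0,0,0]')|grep -E 'ee|cont'
python3 g.py 453.5 94.4 94.5 143
```

```text
ee_pos: [449.3, 96.0, 152.6]
contact_force: [0.7, -0.3, -1.4]
ee_pos: [451.7, 94.3, 105.3]
contact_force: [-0.1, 0.3, -1.2]
t 29.93 at [451.7  94.3 105.3] yaw 143.0 j6 -2.34 F [-0.1  0.3 -1.2] w 65.2 g 29.9
 shift now-axes mm [-1.2 -1.4 10.8] | target-axes [-1.2 -1.4 10.8] turn deg [ 0.1 -0.1 -0. ]
```

```bash
(python3 -m creep '[-0.001,-0.001,0.003,0,0,0,0,0,0.003,0,0,0,0,0,0.0015,0,0,0,0,0,0,0,0,0]';python3 -m creep '[0,0,0.001,0,0,0,0,0,0,0,0,0]';python3 -m creep '[0,0,0.001,0,0,0,0,0,0,0,0,0]')|grep -E 'ee_|contact'
```

```text
ee_pos: [453.9, 94.8, 99.7]
contact_force: [0.0, -0.2, -0.9]
ee_pos: [453.8, 94.8, 98.7]
contact_force: [-0.8, -0.5, -0.6]
ee_pos: [453.7, 94.8, 97.6]
contact_force: [-0.1, 1.0, -0.1]
```

```bash
(python3 -m creep '[0,0,0.001,0,0,0,0,0,0,0,0,0]';python3 -m creep '[0,0,0.001,0,0,0,0,0,0,0,0,0]';python3 -m creep '[0,0,0.0007,0,0,0,0,0,0,0,0,0]';python3 -m creep '[0,0,0.0005,0,0,0,0,0,0,0,0,0]')|grep -E 'ee_|contact'
```

```text
ee_pos: [453.7, 94.8, 96.5]
contact_force: [0.5, -0.2, -0.1]
ee_pos: [453.7, 94.8, 95.5]
contact_force: [0.2, 0.1, -0.5]
ee_pos: [453.7, 94.8, 94.8]
contact_force: [0.6, -1.1, -0.8]
ee_pos: [453.8, 94.8, 94.8]
contact_force: [-2.2, -1.0, 4.5]
```

Contact. Release, raise and move back out of the view to check.

```bash
(python3 -m creep '[0,0,-0.0005,0,0,0,0,0,0,0,0,0]'
python3 -m creep '[0,0,0,0,0,0,0,0,0,0,0,0,0,0,0,0,0,0,0,0,0,0,0,0,0,0,0,0,0,0,0,0,0,0,0,0]' 1
python3 -m creep '[0,0,-0.01,0,0,0,0,0,-0.02,0,0,0,0,0,-0.03,0,0,0,0,0,-0.035,0,0,0,0,0,-0.035,0,0,0,0,0,-0.035,0,0,0,0,0,-0.03,0,0,0,0,0,-0.01,0,0,0]'
python3 -m creep '[0,0.01,0,0,0,0,0,0.02,0,0,0,0,-0.01,0.03,0,0,0,0,-0.01,0.03,0,0,0,0,-0.02,0.03,0,0,0,0,-0.02,0.03,0,0,0,0,-0.02,0.02,0,0,0,0,0,0,0,0,0,0]') | grep -E 'ee|wid'
python3 -c "
from h import *
im={n:snapshot(n) for n in('top','side')}
from m1 import col
for c,x,y in(('red',450,-103),('yellow',454,-289),('green',452,273),('blue',453,94)): print(c,*col(im,c,24.5,(x,y)))
t=im['top'][0][100:290,190:440,::-1];s=im['side'][0][160:340,220:400,::-1]
a=cv2.resize(t,None,fx=1.7,fy=1.7);b=cv2.resize(s,None,fx=2,fy=2);o=np.zeros((360,425+360,3),np.uint8);o[:323,:425]=a;o[:,425:]=b;cv2.imwrite('pics/f.png',o)"
```

```text
ee_pos: [453.8, 94.8, 95.0]
gripper_width: 65.0
ee_pos: [453.8, 94.8, 95.0]
gripper_width: 92.8
ee_pos: [454.0, 94.9, 305.7]
gripper_width: 92.9
ee_pos: [364.1, 264.5, 298.2]
gripper_width: 92.9
red [ 449.3 -103.3] [array([ 448. , -105.6]), array([ 449.6, -103.2])] -148.7 88 27.2
yellow [ 455.8 -288.4] [array([ 455.3, -289.4]), array([ 455.9, -288.3])] 27.1 37 27.3
green [452.2 273. ] [None, array([452.2, 273. ])] -143.2 14 26.2
blue [454.5  94.8] [array([454.2,  95.1]), array([454.6,  94.8])] 52.8 24 26.8
```

View pics/f.png

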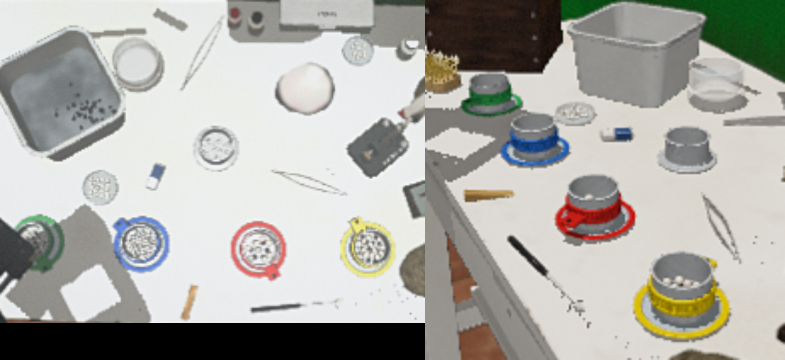

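All four sieves stand flat in their own dishes: green (40,240), blue (140,243), red (258,250) and yellow (367,247). The pan is upright at (216,148).

```bash
python3 -c "
from workcell import r
print(r.close_job())"
```

```text
the job is handed in; nothing more can be done
None
```

The job is handed in: each of the four sieves stands level inside the rim of its own dish, taken off from the top down; the pan is upright in its place, and it took about 33 s of the 106 s allowed.

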